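# Nip the drive module and hold its belt tensioner back

## Task

The belt drive module stands loose between the jaws of the bench vise: turn the red-knobbed crank clockwise until the jaw grips the module firmly against the fixed jaw. Then push the module's sprung orange tensioner arm by its white roller, away from the crank end, back past its ratchet click to the stop, and finish with the fingers still holding it there, because it springs back if let go and the belt is to be slipped on next. Do not push the tensioner before the module is gripped, and leave the other things on the bench where they are.

Things in the scene. Friction and masses are not known exactly. Their poses are not given: they have to be found in the camera images.
- vise: low grey and blue bench vise, bolted down, 110 mm (x, along the jaws) by 264 mm (y, pointing from the crank end to the fixed jaw), z up. Origin on the bench under the middle of the throat. Bed top at 30 mm height; fixed jaw's face at y = +31 mm, its top at 68 mm; crank drive block at the -y end, top at 70 mm.
- jaw: sliding jaw of the vise, 100 mm long (x) and 26 mm thick, 31 to 67 mm above the bench. Origin at the foot of its clamping face; it slides along the vise's +y towards the fixed jaw.
- crank (a joint): angle of the vise's horizontal crank, rad, growing clockwise seen from above; 4 mm of jaw travel per rad, throat 86 mm wide at 0, so the square 60 mm module is nipped at about 6.5. Self-locking; about 2 N at the knob turns it free, rising steeply once the jaw bears: 8 N there makes it firm. At 0 the knob lies on the vise's -x side of the axis.
- crank_axis (a point): point on the vertical crank axis, at (0, -155) mm in the vise's x, y, 92 mm above the bench. The knob circles it at 45 mm.
- knob_center (a point): centre, half-way up, of the crank's upright red knob, 18 mm across and 38 mm tall (79 to 117 mm above the bench); it spins freely on its spindle, so the knob can be held without turning the wrist.
- drive_module: loose belt drive module on the vise bed between the jaws: aluminium block with black top, 90 (x, along the jaws) x 60 (y) x 42 mm, 0.6 kg, axes roughly the vise's. Origin at the centre of its underside, 30 mm above the bench. On its top (72 mm above the bench): orange tensioner arm, brass pulley 14 mm high, yellow pawl slider 12 mm high.
- tensioner_pivot (a point): point on the vertical axis of the tensioner arm, at (14, -12) mm in the module's x, y, 80 mm above the bench.
- tensioner (a joint): angle of the orange tensioner arm, rad: 0 at rest (arm along the module's -x from its pivot), growing as the roller swings clockwise seen from above, to the module's +y. The yellow pawl is pushed 2 mm outward by the arm's heel tooth, tops it at 0.24, clicks home by 0.4; hard stop 0.47. Needs 4 N at the roller to start, up to 8 N on the way; springs back when let go.
- roller_center (a point): centre, half-way up, of the white idler roller standing on the end of the tensioner arm, 60 mm from the pivot: 18 mm across (20 at its flanges), 29 mm tall, 84 to 113 mm above the bench; it spins freely. The arm under it reaches up to 81 mm above the bench.
- flux_bottle: amber bottle, 32 mm across, 75 mm tall; bystander, origin under its centre
- cleaner_bottle: white bottle with red cap, 48 mm across, 140 mm tall; bystander, origin under its centre
- solder_spool: steel-grey spool, 54 mm across, 30 mm high; bystander, origin under its centre
- screwdriver: yellow-handled screwdriver lying flat, 150 mm long; bystander
- screw_cup: small steel bowl, 60 mm across, 28 mm high; bystander, origin under its centre
- spare_pulley: flanged aluminium pulley lying flat, 36 mm across, 16 mm high; bystander, origin under its centre
- multimeter: blue multimeter lying flat, 160 x 78 x 40 mm; bystander, origin under its centre
Not all that is in view belongs to the job. Leave any brown look-alike of the drive_module alone.

How it is judged (in metres and radians):
On the way, in this order (a step that is already met when the one before it is completed fails the run):
1. the crank has closed the jaw on the module (at least 8 N), the tensioner still at rest (contact force between jaw and drive_module above 8 N and value of joint crank above 6 rad and value of joint tensioner below 0.1 rad), for 0.2 s.
2. the tensioner arm is pushed back past its click (0.38 rad) with the module still nipped (value of joint tensioner above 0.38 rad and contact force between jaw and drive_module above 3 N), for 0.2 s.
At the end, for the whole second after the job is handed in: the fingers hold the tensioner arm back past its click (joint above 0.38 rad, at least 2 N of finger push on it), at rest; the module still gripped by the jaw (over 3 N), seated on the bed within 5 mm, square to the jaws and upright within 0.06 rad (all of step 2 and velocity of joint tensioner below 0.1 rad/s and contact force between the fingers and drive_module above 2 N and value of joint crank above 6 rad and angle between the x axis of drive_module and the x axis of vise, either way round below 0.06 rad and angle between drive_module's own z axis and vertical below 0.06 rad and z of drive_module in the frame of vise below 0.035 m and linear speed of drive_module below 0.02 m/s); the arm keeps its last pose, push and grip.
It fails at once if a bystander is shifted by more than 20 mm (distance of any of flux_bottle, cleaner_bottle, solder_spool, screwdriver, screw_cup, spare_pulley, multimeter from where it was at the start of the episode above 0.02 m).
It fails at once if the tensioner is pushed before the jaw has gripped the module (value of joint tensioner above 0.2 rad and value of joint crank below 5.8 rad).
It also fails if it takes over 72 s, if anything falls off the work surface, if the arm or the gripper's body presses on something with over 40 N, if the wrist force passes 120 N, or if a joint passes its speed limit or range.

## Robot

A 7-joint arm with a two-finger parallel gripper is mounted at the origin on the work surface. World frame = base frame: x ahead of the robot, y to its left, z up, the work surface at z = 0. Lengths are in mm, angles in rad, forces in N, time in s.
With the tool pointing down it reaches from about 425 to 925 mm from the base axis. Payload 6.8 kg.
Tool frame: the origin (TCP) lies midway between the tips of the shut fingers; the grasp point (between the pads) lies behind it (manip.grip_point_offset is the z of the grasp point in the tool frame, in mm); z points along the fingers, y is the line along which they close (so a half turn about z gives the same grasp; the last joint's range is limited). The gripper opens to 88 mm and grips with 3 to 60 N. Pads are 20 mm wide; open, the fingers measure 115 mm over their backs; the gripper's body (75 mm by 178 mm) begins 61 mm behind the grasp point.
Start: joints at [-0.108, 0.477, 0.022, 1.555, -0.011, 1.109, -0.083], TCP at [675.017, 0.007, 222.664] pointing down, gripper open.
Joint ranges: [-2.96, 2.96], [-0.34, 2.1], [-1.41, 1.46], [0.24, 2.44], [-1.37, 4.51], [0.17, 1.92], [-2.96, 2.96]. Speed limits (rad/s): [2.39, 2.39, 3.14, 3.14, 3.14, 3.14, 3.14].

## Interface

Orientations are given as a unit quaternion [w, x, y, z].
In Python, from workcell import readout, cams, finish_job, manip gives the robot as it stands.
- The arm moves only by the tool arm_command, never from a script. Its argument "steps" is a list that holds one entry, the list of rows, each a list of 7 numbers: the shift along the world's x, y, z scaled (see below), then the turn, a rotation vector about the world's x, y, z scaled (see below), then the gripper command: -1 is fully open, 1 is shut, values between are in proportion. A call has exactly 5 rows; each row shifts and turns the commanded pose from where the row before left it; what a row does not reach is not made up. The controller multiplies each number of a shift by 25 mm and each number of a turn by 4 degrees. A row lasts 1/12 s, in which the tool goes at most 41.7 mm and 7.16 degrees, less where a joint would pass 70% of its speed; a pose out of reach is approached as far as the arm can. A call with a number of a shift or a turn outside -1 to 1 is refused whole. A call with a gripper value outside its range is refused whole. The fingers move at their own pace and stop on an object; "force" is the grip in N (left out, the last holds). Time passes only in rows, so rows that do not move let the fingers close, or fill a call up. It gives the time, the measured TCP pose, the force, the opening and the grip force at its end, in the units of the state.
- readout.state(): the state, without advancing time (a new reading comes with each control period).
- cams.camera(name): name is "scene" or "side" or "wrist"; returns the picture (420x560x3 uint8, red, green, blue); there is no depth.
- cams.calibration(name): a dict with "camera_matrix" (3x3 intrinsics, pixels), "k1" (the pictures are not rectified: a ray, as slopes to the right and down, at radius r is drawn at 1 + k1 r^2 times it, then the intrinsics apply), "R" (3x3) and "t" (3): a world point X has camera coordinates R X + t; the wrist camera has in their place "tool_from_camera" (4x4, takes a point from camera to tool coordinates, whose origin is the TCP and whose axes are the flange's). Camera axes: x right, y down, z forward; pixel columns grow to the right and rows downward; lengths in mm; the calibration is good to about 2 mm. A picture is of the moment at which its call begins: read the wrist's pose just before it. calibration takes no time and is no camera call.
- finish_job(): hands the job in; it is judged then, once.
The state is a dict: "clock": time; "joints": joint angles; "joint_velocities": joint speeds; "joint_efforts": joint torques, N m; "tcp_pos": TCP position; "eef_rot": TCP orientation; "force": force on the tool from outside, world axes, zero at the start; "moment": the same for the moment, N m; "width": finger opening in mm; "finger_force": force on a finger pad.
Only numpy, scipy, OpenCV 4.12 (cv2) and the standard library are available. Lean on these libraries where they do the work, as an engineer would, in place of code of your own. Each camera call takes 0.05 s, during which the arm holds its last target. There are 200 camera calls.

## Working session

There is one attempt and no reset: what is moved stays moved. The work goes in short steps, Python scripts to look and compute and a tool call to move; the robot and the scene stay as the last step left them, time stands still between calls to the robot, and variables do not carry over. Pictures are saved under pics/ and viewed, at most 10 in all, crops included, and the job is handed in when it is done.

Besides the shell and the picture viewer there is one more tool, called after "Call:" as name(argument=value, ...), one argument or row to a line, values as JSON. arm_command: Moves the arm, as the interface text tells. Shifts and turns lie within -1 to 1; 1 stands for 25 mm of shift or 4 degrees of turn. Its arguments: {"type":"object","properties":{"steps":{"type":"array"},"force":{"type":"number"}},"required":["steps"]}

```bash
mkdir -p pics; ls
python3 - <<'E'
from workcell import readout, cams, manip
import cv2,numpy as np
print(readout.state()); print(manip.grip_point_offset)
for n in("scene","side","wrist"):
    im=cams.camera(n); cv2.imwrite(f"pics/{n}0.png",im[:,:,::-1]); print(n,cams.calibration(n))
a=[cv2.imread(f"pics/{n}0.png") for n in("scene","side")]
E
```

```text
pics
{'clock': 0.0, 'joints': array([-0.10811594,  0.4777738 ,  0.02233478,  1.55636951, -0.01147212,
        1.10928379, -0.08308918]), 'joint_velocities': array([ 0.00176222,  0.00082064,  0.00028893, -0.00034872,  0.00010207,
        0.00028749,  0.00040627]), 'joint_efforts': array([-1.31144458e-03, -5.82851672e+01,  1.53386436e+00, -2.72606850e+01,
       -5.43364382e-02,  1.69422745e-02,  2.21527275e-04]), 'tcp_pos': array([ 6.74443557e+02, -5.75057047e-03,  2.21733858e+02]), 'eef_rot': array([-5.48871966e-04,  7.07083174e-01,  7.07129873e-01, -6.53133572e-04]), 'force': array([0.12153531, 0.57808828, 0.72931878]), 'moment': array([-0.01628142, -0.06755743,  0.02706306]), 'finger_force': 0.0, 'width': 87.66732550682762}
-18.700000000000003
scene {'camera_matrix': array([[423.42528968,   0.        , 274.8402737 ],
       [  0.        , 423.42528968, 205.23280377],
       [  0.        ,   0.        ,   1.        ]]), 'k1': -0.025853274157700532, 'R': array([[ 0.75472602,  0.65602423,  0.00456676],
       [ 0.54773548, -0.62628294, -0.55475717],
       [-0.36107406,  0.42119104, -
[... 359 characters left out ...]
560354, -0.80840323],
       [ 0.07415597, -0.80500773, -0.58861146]]), 't': array([ 508.62246365,  114.79533724, 1091.13380314])}
wrist {'camera_matrix': array([[332.35636737,   0.        , 280.40137805],
       [  0.        , 332.35636737, 212.653742  ],
       [  0.        ,   0.        ,   1.        ]]), 'k1': -0.021207026686343965, 'tool_from_camera': array([[ 7.39367669e-04, -9.66983204e-01, -2.54839040e-01,
         6.75961839e+01],
       [ 9.99999449e-01,  5.24994763e-04,  9.09225461e-04,
        -6.50375508e-01],
       [-7.45416588e-04, -2.54839571e-01,  9.66983059e-01,
        -1.61362589e+02],
       [ 0.00000000e+00,  0.00000000e+00,  0.00000000e+00,
         1.00000000e+00]])}
```

View pics/scene0.png

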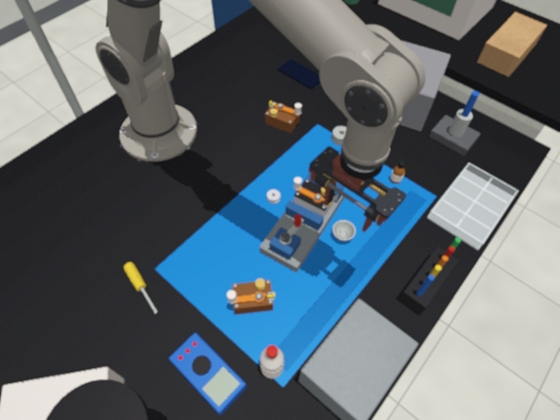

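View pics/side0.png

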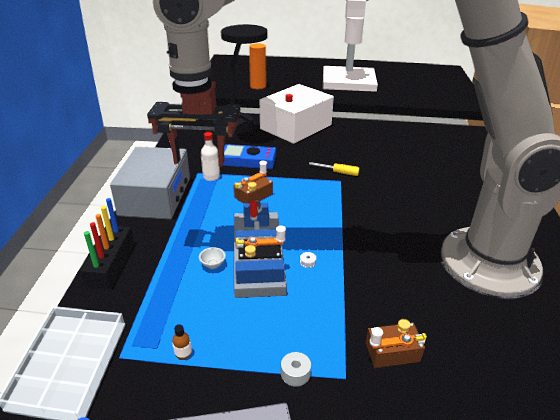

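The scene view shows the vise at mid-mat, with its red knob near (297,220) and white roller near (298,183). In the side view the knob is near (253,208) and the roller near (281,232). The brown look-alikes stand apart. Next I triangulate both.

```bash
cat > h.py <<'E'
import numpy as np,cv2
from workcell import cams,readout
def ray(n,px,st=None):
    c=cams.calibration(n);K=c["camera_matrix"];d=np.array([[c["k1"],0,0,0]]).astype(float)
    u=cv2.undistortPoints(np.array([[px]],float),K,d[0])[0,0]; v=np.array([*u,1.])
    if n!="wrist": return -c["R"].T@c["t"], c["R"].T@v
    w,x,y,z=st["eef_rot"]; from scipy.spatial.transform import Rotation as Ro
    R=Ro.from_quat([x,y,z,w]).as_matrix();T=c["tool_from_camera"]
    return R@T[:3,3]+st["tcp_pos"], R@T[:3,:3]@v
def plane(n,px,z,st=None):
    o,d=ray(n,px,st); return o+d*(z-o[2])/d[2]
def tri(r1,r2):
    (o1,d1),(o2,d2)=r1,r2
    s=np.linalg.lstsq(np.c_[d1,-d2],o2-o1,rcond=None)[0]
    a,b=o1+s[0]*d1,o2+s[1]*d2; return (a+b)/2,np.linalg.norm(a-b)
def blobs(im,lo,hi,box,amin=15):
    x0,y0,x1,y1=box; h=cv2.cvtColor(im,cv2.COLOR_RGB2HSV)[y0:y1,x0:x1]
    m=cv2.inRange(h,np.array(lo),np.array(hi)); n,l,s,c=cv2.connectedComponentsWithStats(m)
    return [(c[i]+[x0,y0],s[i]+[x0,y0,0,0,0]) for i in range(1,n) if s[i,4]>=amin]
E
python3 - <<'E'
from h import *
S=cv2.imread("pics/scene0.png")[:,:,::-1].copy();D=cv2.imread("pics/side0.png")[:,:,::-1].copy()
red=([0,150,70],[8,255,255]);wh=([0,0,150],[180,60,255]);org=([8,150,120],[20,255,255]);mar=blobs
for nm,im,b in(("scene",S,(270,165,340,245)),("side",D,(225,195,300,275))):
    for k,c in(("red",red),("wh",wh),("org",org)):
        for x in blobs(im,*c,b,8): print(nm,k,x[0].round(1),x[1])
W=cv2.imread("pics/wrist0.png")
a=cv2.resize(S[150:290,230:390,::-1],(640,560),interpolation=cv2.INTER_CUBIC)
cv2.imwrite("pics/sc.png",a)
E
```

```text
scene red [297.2 220.1] [295 215   6  11  50]
scene wh [297.3 182.2] [294 177   8  13  73]
scene wh [274.3 195.7] [270 189  10  14 115]
scene wh [317.5 196.3] [315 195   6   4  16]
scene wh [328.2 214.2] [318 203  20  29 104]
scene wh [336.4 229.4] [333 221   7  18  99]
scene org [310.4 194.5] [298 187  27  16 140]
side red [253.3 208. ] [249 200   8  17  96]
side wh [239.2 215.1] [234 214  10   4  29]
side wh [273.2 215.2] [269 213   9   6  44]
side wh [280.3 233.3] [276 226  10  16 134]
side wh [265.1 236.8] [258 236  14   2  17]
side wh [241.2 237.7] [238 237   8   3  18]
side wh [252.2 238.8] [250 237   5   4  16]
side wh [235.2 256.3] [234 242   5  33  73]
side wh [239.9 244.9] [237 244   6   3  14]
side org [262.6 242.2] [245 238  38  12 192]
side org [249.5 253.5] [245 250  10   7  44]
```

View pics/wrist0.png

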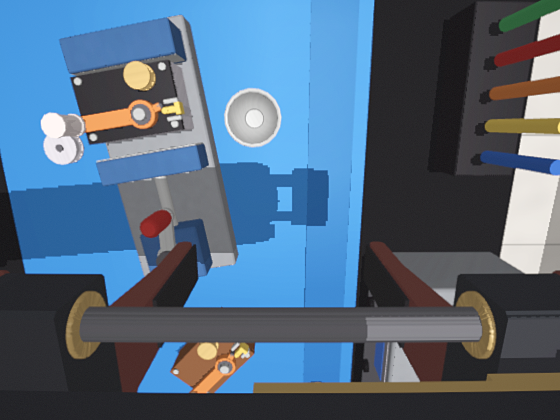

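The wrist view shows the knob at about (155,223), the roller at (61,123), the pivot screw at (139,114), the fixed jaw at the top, and the spare pulley at (62,150), just below the roller.

Run:
```python
from h import *
st=readout.state(); W=cv2.imread("pics/wrist0.png")[:,:,::-1].copy()
for k,c in(("red",([0,150,50],[8,255,255])),("org",([8,150,120],[18,255,255])),("wh",([0,0,170],[180,50,255])),("blue",([100,60,60],[125,200,160]))):
    for x in blobs(W,*c,(35,5,300,275),60): print(k,x[0].round(1),x[1])
print("knob",tri(ray("scene",(297.2,220.1)),ray("side",(253.3,208))))
print("roll",tri(ray("scene",(297.3,182.2)),ray("side",(280.3,233.3))))
print("knob w",plane("wrist",(155,223),98,st),"top roller",plane("wrist",(61,123),98,st))
print("pivot w",plane("wrist",(139,114),82,st))
print("bowl",plane("wrist",(253,118),14,st), "spare",plane("wrist",(62,150),16,st))
for p in((62,38),(184,16),(100,172),(207,158)): print("jaw corners",p,plane("wrist",p,68,st))
for p in((61,40),(186,14),(236,262),): print(p,plane("wrist",p,30,st))
```

```text
red [155.2 223.3] [140 211  31  26 538]
org [112.9 119.9] [ 82 100  79  33 604]
wh [172.4 119.4] [ 107   15  107  152 2567]
wh [251.4 119. ] [ 224   88   57   59 2123]
wh [138.4 113.6] [133 108  12  12 116]
wh [ 57.3 139.3] [  41  113   37   52 1227]
wh [ 79.1 129.4] [ 68 114  16  38 134]
wh [173.8 120.1] [167 115  14  12  90]
wh [221.9 259. ] [211 253  23  15 284]
wh [144.  264.5] [139 256  11  19 104]
blue [173.2  43.5] [136  18  51  45 414]
blue [98.8 67.2] [ 70  61  61  13 116]
blue [202.  155.5] [196 144  13  26 191]
blue [247.1 165.2] [222 163  48  13  91]
blue [ 80.2 220.2] [  35  183  102   75 6244]
blue [287.5 201.7] [275 185  21  30  94]
blue [268.2 230.3] [236 217  64  28 164]
blue [194.7 239.7] [ 174  219   38   56 1020]
blue [150.5 248.8] [140 234  20  35 420]
blue [ 68. 274.] [ 35 274  67   1  67]
knob (array([561.72411211, -15.29320732,  97.93502192]), np.float64(0.6949882534098399))
roll (array([491.45212228,  71.96494924,  99.52103222]), np.float64(2.404887977846137))
knob w [561.40207547 -17.33559046  98.        ] top roller [490.15157684  69.87999934  98.        ]
pivot w [550.29959308  77.25313895  82.        ]
bowl [644.55818957  75.02139714  14.        ] spare [433.72697308  41.79640432  16.        ]
jaw corners (62, 38) [483.01682908 142.13717714  68.        ]
jaw corners (184, 16) [591.36845307 158.43419715  68.        ]
jaw corners (100, 172) [501.34104176  24.53955767  68.        ]
jaw corners (207, 158) [604.82343139  37.6423626   68.        ]
(61, 40) [458.71200804 149.33375699  30.        ]
(186, 14) [583.42991123 171.10831421  30.        ]
(236, 262) [623.18269732 -84.04050506  30.        ]
```

Run:
```python
import cv2
W=cv2.imread("pics/wrist0.png")
cv2.imwrite("pics/wc.png",cv2.resize(W[5:290,35:315],None,fx=2,fy=2,interpolation=cv2.INTER_CUBIC))
```

```text
(no output)
```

View pics/wc.png

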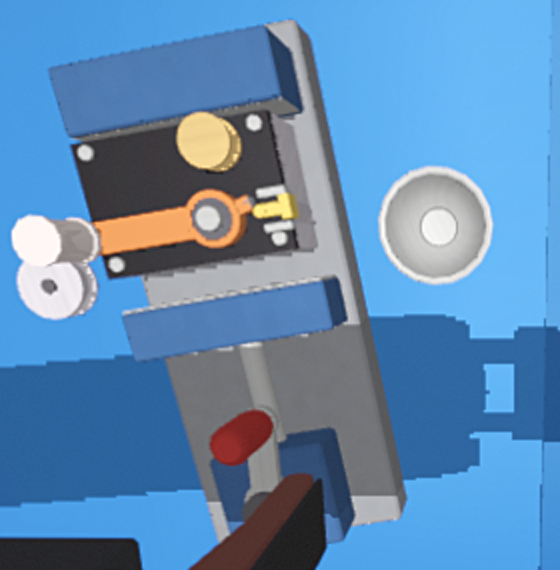

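The crop shows the hub at crop (262,500) with the crank bar running up to the knob base at about (265,420). The knob therefore lies on the +y side, so the crank angle is about π/2.

Run:
```python
from h import *
st=readout.state()
P=lambda x,y,z: plane("wrist",(x/2+35,y/2+5),z,st)
print("hub",P(262,500,92),P(262,500,80)); print("knob base",P(268,415,79),"knob top",P(229,447,117))
for n,q in dict(mov=[(123,315),(333,280)],fixback=[(50,70),(268,27)],fixfront=[(74,137),(275,97)]).items():
    a,b=P(*q[0],67),P(*q[1],67); print(n,a.round(1),b.round(1),np.linalg.norm(b-a),np.arctan2(b[1]-a[1],b[0]-a[0]))
print("bed edge",P(300,20,30),P(404,515,30))
print("roller top",P(37,238,113),"roll mid",P(58,241,98),"pivot",P(211,218,84))
for n,p in dict(cleaner=(272,375),look=(252,305),flux=(398,180)).items(): print(n,plane("scene",p,0).round())
```

```text
hub [566.40047792 -50.50975716  92.        ] [561.96273719 -55.37518141  80.        ]
knob base [568.26204944 -12.57840722  79.        ] knob top [563.78102434 -16.5173551  117.        ]
mov [498.6  33.5  67. ] [600.1  49.6  67. ] 102.72862987884066 0.1577551344944033
fixback [480.4 140.8  67. ] [578.  156.9  67. ] 98.96206934917453 0.16312997885271646
fixfront [487.  113.1  67. ] [579.  128.9  67. ] 93.2891186378318 0.17055847557261694
bed edge [582.41288648 170.24563344  30.        ] [624.30833604 -84.65546772  30.        ]
roller top [493.62638875  69.0326794  113.        ] roll mid [492.38769083  67.83225445  98.        ] pivot [552.43412259  77.18319166  84.        ]
cleaner [ 736. -307.    0.]
look [ 596. -219.    0.]
flux [659. 329.   0.]
```

Call:
arm_command(
  steps=[
    [[-0.9, -0.136, -0.4, 0, 0, 0, -1], [-0.9, -0.136, -0.4, 0, 0, 0, -1], [-0.9, -0.136, -0.4, 0, 0, 0, -1], [-0.9, -0.136, -0.4, 0, 0, 0, -1], [-0.9, -0.136, -0.4, 0, 0, 0, -1]],
  ],
  force=30,
)

```text
clock: 0.57
tcp_pos: [561.2, -17.2, 172.0]
eef_rot: [-0.0, 0.707, 0.707, -0.0]
force: [0.2, -0.6, 0.0]
width: 87.8
finger_force: 0.0
```

Call:
arm_command(
  steps=[
    [[0, 0, -0.8, 0, 0, 0, -1], [0, 0, -0.8, 0, 0, 0, -1], [0, 0, -0.8, 0, 0, 0, -1], [0, 0, -0.5, 0, 0, 0, -1], [0, 0, 0, 0, 0, 0, -1]],
  ],
)

```text
clock: 0.98
tcp_pos: [560.3, -17.1, 97.4]
eef_rot: [-0.002, 0.707, 0.707, -0.002]
force: [-0.1, 0.0, 0.0]
width: 87.7
finger_force: 0.0
```

Run:
```python
from h import *
st=readout.state();print(st["tcp_pos"],st["force"],st["clock"])
cv2.imwrite("pics/w1.png",cams.camera("wrist")[:,:,::-1])
```

```text
[560.25667395 -17.0655349   97.40047636] [-0.06358839  0.03501392  0.00736853] 0.9833
```

View pics/w1.png

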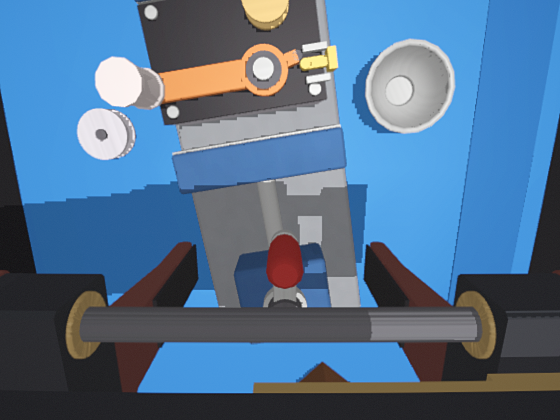

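The knob sits between the open fingers at (285,260), with the hub just below at (287,298) and the roller top at (118,82).

Run:
```python
from h import *
st=readout.state()
W=cv2.imread("pics/w1.png")[:,:,::-1].copy()
for x in blobs(W,[0,150,50],[8,255,255],(250,220,320,306),60): print(x)
print(plane("wrist",(285,260),98,st),plane("wrist",(287,300),88,st),"roller top",plane("wrist",(118,82),113,st),"pivot",plane("wrist",(263,69),84,st))
```

```text
(array([284.12939615, 261.9668215 ]), array([ 267,  235,   36,   53, 1507]))
[563.22279507 -17.90942609  98.        ] [564.61311423 -46.95017064  88.        ] roller top [492.76735559  68.22946291 113.        ] pivot [552.10223865  77.48548559  84.        ]
```

Call:
arm_command(
  steps=[
    [[0, 0, -0.5, 0, 0, 0, 0], [0, 0, 0, 0, 0, 0, 0.6], [0, 0, 0, 0, 0, 0, 1], [0, 0, 0, 0, 0, 0, 1], [0, 0, 0, 0, 0, 0, 1]],
  ],
)

```text
clock: 1.45
tcp_pos: [563.1, -17.0, 88.7]
eef_rot: [0.0, 0.707, 0.707, 0.001]
force: [0.4, -0.5, 0.8]
width: 58.3
finger_force: 0.0
```

Call:
arm_command(
  steps=[
    [[0, 0, 0, 0, 0, 0, 1], [0, 0, 0, 0, 0, 0, 1], [0, 0, 0, 0, 0, 0, 1], [0, 0, 0, 0, 0, 0, 1], [0, 0, 0, 0, 0, 0, 1]],
  ],
)

```text
clock: 1.87
tcp_pos: [562.5, -17.0, 87.7]
eef_rot: [0.0, 0.707, 0.707, 0.0]
force: [0.2, -0.8, 0.2]
width: 24.7
finger_force: 0.0
```

Call:
arm_command(
  steps=[
    [[0, 0, -0.1, 0, 0, 0, 1], [0, 0, 0, 0, 0, 0, 1], [0, 0, 0, 0, 0, 0, 1], [0, 0, 0, 0, 0, 0, 1], [0, 0, 0, 0, 0, 0, 1]],
  ],
)

```text
clock: 2.28
tcp_pos: [562.8, -16.9, 85.4]
eef_rot: [0.0, 0.707, 0.707, 0.0]
force: [-1.2, 0.4, 4.4]
width: 17.5
finger_force: 30.0
```

```bash
cat > arc.py <<'E'
import numpy as np,sys
a=np.radians(93.2);d=0.25;c=np.array([565,-62.])
for call in range(5):
    r=[]
    for i in range(5):
        s=45*np.array([np.cos(a-d)-np.cos(a),np.sin(a-d)-np.sin(a)]);a-=d;r.append((s/25).round(3).tolist())
    print(r,(c+45*np.array([np.cos(a),np.sin(a)])).round(1))
E
python3 arc.py
```

```text
[[0.448, -0.031], [0.426, -0.141], [0.378, -0.242], [0.306, -0.328], [0.216, -0.394]] [606.8 -45.4]
[[0.112, -0.435], [0.001, -0.449], [-0.11, -0.435], [-0.215, -0.394], [-0.305, -0.329]] [593.9 -96.5]
[[-0.377, -0.243], [-0.426, -0.142], [-0.448, -0.032], [-0.442, 0.079], [-0.408, 0.186]] [ 541.4 -100.3]
[[-0.35, 0.281], [-0.269, 0.359], [-0.172, 0.415], [-0.064, 0.444], [0.048, 0.446]] [521.2 -51.7]
[[0.157, 0.421], [0.256, 0.369], [0.339, 0.294], [0.401, 0.201], [0.439, 0.095]] [561.  -17.2]
```

Gripped. I turn the crank one call at a time and watch the force.

Call:
arm_command(
  steps=[
    [[0.448, -0.031, 0, 0, 0, 0, 1], [0.426, -0.141, 0, 0, 0, 0, 1], [0.378, -0.242, 0, 0, 0, 0, 1], [0.306, -0.328, 0, 0, 0, 0, 1], [0.216, -0.394, 0, 0, 0, 0, 1]],
  ],
)

```text
clock: 2.7
tcp_pos: [605.2, -46.0, 85.1]
eef_rot: [-0.001, 0.707, 0.707, -0.002]
force: [-10.2, -1.2, 12.5]
width: 17.1
finger_force: 30.0
```

Call:
arm_command(
  steps=[
    [[0.06, -0.435, 0.04, 0, 0, 0, 1], [-0.03, -0.449, 0.02, 0, 0, 0, 1], [-0.11, -0.435, 0, 0, 0, 0, 1], [-0.215, -0.394, 0, 0, 0, 0, 1], [-0.305, -0.329, 0, 0, 0, 0, 1]],
  ],
)

```text
clock: 3.12
tcp_pos: [591.0, -97.3, 85.8]
eef_rot: [-0.0, 0.707, 0.707, -0.0]
force: [0.6, 2.8, -7.7]
width: 17.5
finger_force: 30.0
```

Call:
arm_command(
  steps=[
    [[-0.377, -0.243, -0.02, 0, 0, 0, 1], [-0.426, -0.142, 0, 0, 0, 0, 1], [-0.448, -0.032, 0, 0, 0, 0, 1], [-0.442, 0.079, 0, 0, 0, 0, 1], [-0.408, 0.186, 0, 0, 0, 0, 1]],
  ],
)

```text
clock: 3.53
tcp_pos: [538.4, -99.9, 85.9]
eef_rot: [0.0, 0.707, 0.707, 0.001]
force: [7.9, 6.5, -15.4]
width: 17.2
finger_force: 30.0
```

Call:
arm_command(
  steps=[
    [[-0.31, 0.31, -0.04, 0, 0, 0, 1], [-0.25, 0.37, -0.02, 0, 0, 0, 1], [-0.162, 0.415, 0, 0, 0, 0, 1], [-0.064, 0.444, 0, 0, 0, 0, 1], [0.048, 0.446, 0, 0, 0, 0, 1]],
  ],
)

```text
clock: 3.95
tcp_pos: [518.7, -53.2, 85.4]
eef_rot: [0.0, 0.708, 0.706, -0.002]
force: [-5.7, -22.5, 7.4]
width: 17.7
finger_force: 30.0
```

Run:
```python
from h import *
st=readout.state();print(st["tcp_pos"],st["force"],st["clock"])
cv2.imwrite("pics/w2.png",cams.camera("wrist")[:,:,::-1])
```

```text
[518.66240512 -53.19920686  85.36621932] [ -5.67164941 -22.45790627   7.41366437] 3.95
```

View pics/w2.png

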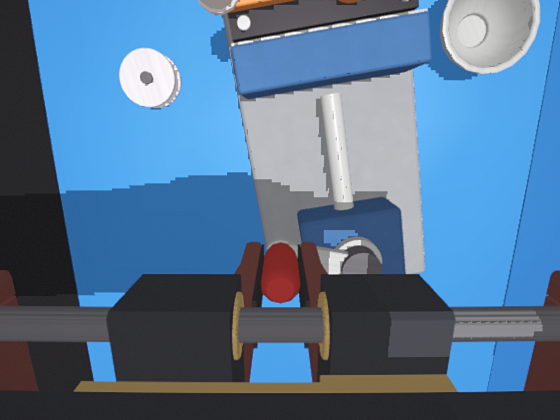

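The jaw now touches the module and the tangential force is about 22 N at an estimated θ of 6.6, so it is bearing. I hold briefly to confirm.

Call:
arm_command(
  steps=[
    [[0, 0.04, 0, 0, 0, 0, 1], [0, 0, 0, 0, 0, 0, 1], [0, 0, 0, 0, 0, 0, 1], [0, 0, 0, 0, 0, 0, 1], [0, 0, 0, 0, 0, 0, 1]],
  ],
)

```text
clock: 4.42
tcp_pos: [518.4, -55.0, 85.3]
eef_rot: [0.001, 0.709, 0.706, -0.003]
force: [-7.2, -13.9, 9.2]
width: 17.4
finger_force: 30.0
```

Call:
arm_command(
  steps=[
    [[0.01, 0.06, 0, 0, 0, 0, 1], [0, 0.04, 0, 0, 0, 0, 1], [0, 0, 0, 0, 0, 0, 1], [0, 0, 0, 0, 0, 0, 1], [0, 0, 0, 0, 0, 0, 1]],
  ],
)

```text
clock: 4.83
tcp_pos: [518.5, -54.3, 85.3]
eef_rot: [0.001, 0.709, 0.705, -0.004]
force: [-7.5, -17.6, 9.3]
width: 17.4
finger_force: 30.0
```

Call:
arm_command(
  steps=[
    [[0, 0, 0, 0, 0, 0, -0.2], [0, 0, 0, 0, 0, 0, -0.2], [0, 0, 0, 0, 0, 0, -0.2], [0, 0, 0, 0, 0, 0, -0.2], [0, 0, 0.4, 0, 0, 0, -0.2]],
  ],
)

```text
clock: 5.25
tcp_pos: [520.0, -46.2, 93.7]
eef_rot: [-0.001, 0.707, 0.708, -0.001]
force: [0.1, 0.1, -0.6]
width: 47.1
finger_force: 0.0
```

Call:
arm_command(
  steps=[
    [[0, 0, 0.8, 0, 0, 0, -0.2], [0, 0, 0.8, 0, 0, 0, -0.2], [0, 0, 0.8, 0, 0, 0, -0.2], [0, 0.3, 0.6, 0, 0, 0, -0.2], [0, 0, 0, 0, 0, 0, -0.2]],
  ],
)

```text
clock: 5.67
tcp_pos: [523.5, -38.0, 173.4]
eef_rot: [0.002, 0.707, 0.708, 0.003]
force: [0.1, 0.5, 0.3]
width: 52.4
finger_force: 0.0
```

Run:
```python
from h import *
st=readout.state();print(st["tcp_pos"],st["force"],st["clock"])
cv2.imwrite("pics/w3.png",cams.camera("wrist")[:,:,::-1])
```

```text
[523.4663197  -37.98976916 173.4164915 ] [0.14086994 0.4545349  0.34868701] 5.6667
```

View pics/w3.png

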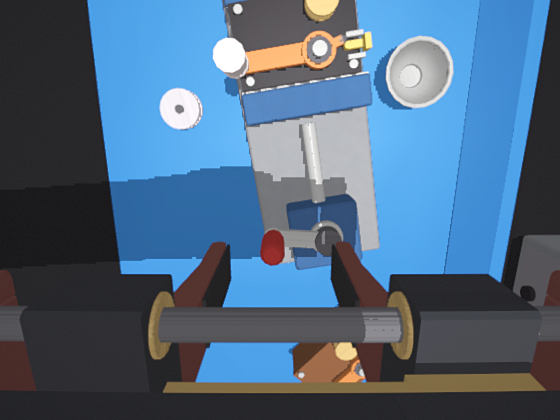

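The jaw is tight on the module, the roller top is at (229,55) and the pivot at (320,48).

Run:
```python
from h import *
st=dict(tcp_pos=np.array([523.5,-38,173.4]),eef_rot=[0,.7071,.7071,0])
st=readout.state();print(st["tcp_pos"])
print("roller top",plane("wrist",(229,55),113,st),"pivot",plane("wrist",(320,48),84,st),"knob",plane("wrist",(272,246),100,st))
```

```text
[522.49775261 -38.54610965 171.64134589]
roller top [490.60830768  70.69264363 113.        ] pivot [549.43221916  80.86224312  84.        ] knob [516.14514934 -57.99834947 100.        ]
```

Call:
arm_command(
  steps=[
    [[-0.252, 0.876, 0, 0, 0, 0, -0.2], [-0.252, 0.876, 0, 0, 0, 0, -0.2], [-0.252, 0.876, 0, 0, 0, 0, -0.2], [-0.252, 0.876, 0, 0, 0, 0, -0.2], [-0.252, 0.876, 0, 0, 0, 0, -0.2]],
  ],
)

```text
clock: 6.13
tcp_pos: [488.6, 70.7, 168.7]
eef_rot: [-0.0, 0.707, 0.707, -0.001]
force: [-1.0, 0.2, -0.5]
width: 52.9
finger_force: 0.0
```

Call:
arm_command(
  steps=[
    [[0, 0, -0.6, 0, 0, 0, -0.2], [0, 0, -0.6, 0, 0, 0, -0.2], [0, 0, -0.6, 0, 0, 0, -0.2], [0, 0, 0, 0, 0, 0, -0.2], [0, 0, 0, 0, 0, 0, -0.2]],
  ],
)

```text
clock: 6.55
tcp_pos: [488.5, 69.6, 123.6]
eef_rot: [-0.001, 0.707, 0.707, -0.001]
force: [0.5, 0.2, 0.2]
width: 52.5
finger_force: 0.0
```

Run:
```python
from h import *
st=readout.state();print(st["tcp_pos"],st["force"],st["clock"])
cv2.imwrite("pics/w4.png",cams.camera("wrist")[:,:,::-1])
```

```text
[488.54705739  69.58829087 123.60808397] [0.46630519 0.16916719 0.18364004] 6.55
```

View pics/w4.png

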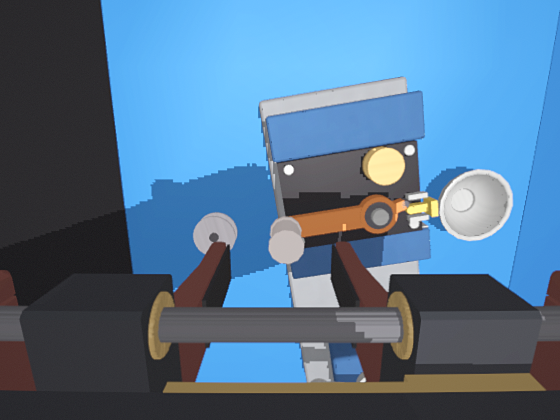

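The roller top is at (287,248), between the open fingers. I lower to z ≈ 90 and grip.

Call:
arm_command(
  steps=[
    [[0.1, 0.03, -0.5, 0, 0, 0, -0.2], [0, 0, -0.5, 0, 0, 0, -0.2], [0, 0, -0.34, 0, 0, 0, 0.2], [0, 0, 0, 0, 0, 0, 1], [0, 0, 0, 0, 0, 0, 1]],
  ],
)

```text
clock: 7.02
tcp_pos: [492.2, 70.5, 91.4]
eef_rot: [-0.0, 0.707, 0.707, -0.0]
force: [-0.7, 0.5, -0.3]
width: 36.1
finger_force: 0.0
```

Call:
arm_command(
  steps=[
    [[0, 0, 0, 0, 0, 0, 1], [0, 0, 0, 0, 0, 0, 1], [0, 0, 0, 0, 0, 0, 1], [0, 0, 0, 0, 0, 0, 1], [0, 0, 0, 0, 0, 0, 1]],
  ],
)

```text
clock: 7.43
tcp_pos: [491.7, 70.7, 91.6]
eef_rot: [-0.0, 0.707, 0.707, -0.0]
force: [-4.4, -0.7, 6.8]
width: 17.6
finger_force: 30.0
```

Call:
arm_command(
  steps=[
    [[-0.016, 0.112, 0, 0, 0, 0, 1], [-0.01, 0.112, 0, 0, 0, 0, 1], [-0.004, 0.112, 0, 0, 0, 0, 1], [0, 0.112, 0, 0, 0, 0, 1], [0.005, 0.112, 0, 0, 0, 0, 1]],
  ],
)

```text
clock: 7.85
tcp_pos: [490.8, 82.1, 91.5]
eef_rot: [0.0, 0.708, 0.706, -0.002]
force: [-4.6, -7.0, 9.0]
width: 17.9
finger_force: 30.0
```

Call:
arm_command(
  steps=[
    [[0.01, 0.112, 0, 0, 0, 0, 1], [0.016, 0.112, 0, 0, 0, 0, 1], [0.02, 0.112, 0, 0, 0, 0, 1], [0.026, 0.1, 0, 0, 0, 0, 1], [0.03, 0.1, 0, 0, 0, 0, 1]],
  ],
)

```text
clock: 8.27
tcp_pos: [492.8, 96.0, 91.5]
eef_rot: [-0.0, 0.708, 0.707, -0.002]
force: [-5.6, -5.5, 10.3]
width: 17.7
finger_force: 30.0
```

Call:
arm_command(
  steps=[
    [[0.02, 0.1, 0, 0, 0, 0, 1], [0, 0.08, 0, 0, 0, 0, 1], [0, 0.04, 0, 0, 0, 0, 1], [0, 0, 0, 0, 0, 0, 1], [0, 0, 0, 0, 0, 0, 1]],
  ],
)

```text
clock: 8.68
tcp_pos: [493.6, 99.2, 91.4]
eef_rot: [0.001, 0.708, 0.706, -0.003]
force: [-4.7, -10.6, 10.4]
width: 17.6
finger_force: 30.0
```

Call:
arm_command(
  steps=[
    [[0, 0, 0, 0, 0, 0, 1], [0, 0, 0, 0, 0, 0, 1], [0, 0, 0, 0, 0, 0, 1], [0, 0, 0, 0, 0, 0, 1], [0, 0, 0, 0, 0, 0, 1]],
  ],
)

```text
clock: 9.1
tcp_pos: [493.6, 99.2, 91.4]
eef_rot: [0.001, 0.708, 0.706, -0.003]
force: [-4.7, -11.1, 10.8]
width: 18.0
finger_force: 30.0
```

Run:
```python
from h import *
st=readout.state();print(st["tcp_pos"],st["force"],st["clock"])
W=cams.camera("wrist");S=cams.camera("side")
a=cv2.resize(W[60:340,190:470],(400,400));b=cv2.resize(S[180:310,200:330],(400,400))
cv2.imwrite("pics/w5.png",np.hstack([a,b])[:,:,::-1])
```

```text
[493.59615042  99.17166207  91.42052386] [ -4.69868491 -11.0916247   10.76583406] 9.1
```

View pics/w5.png

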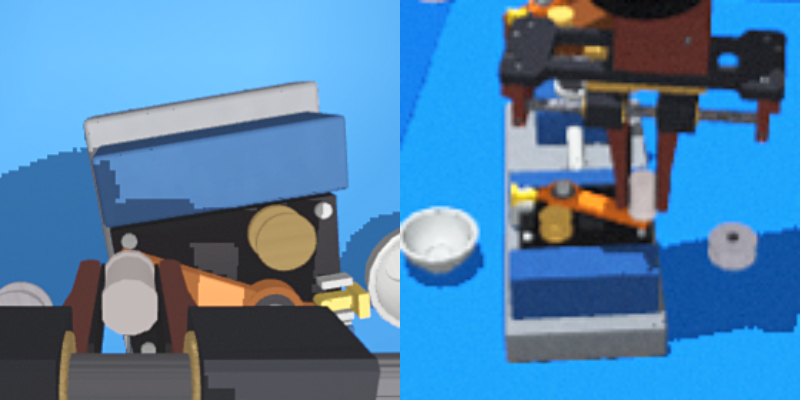

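The pictures show the arm swung back (about 28.5 mm, or 0.47 rad) and the module still square in the jaws. The push is steady at 11 N against the stop.

```bash
python3 -c "
from workcell import finish_job
print(finish_job())"
```

```text
the job is handed in; nothing more can be done
None
```

I closed the jaw firmly on the module, pushed the tensioner back past its click to the stop, and handed the job in at about 9 s with the fingers still holding it there (about 11 N); no verdict came back.

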